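Find the full tin in the tea chest

TASK

Turn the tea chest's lid right over on its hinge until it lies flat behind the chest, inner face up. One of the three look-alike tins is full: lift them to feel which is the heaviest, keeping every tin upright, leaving the two lighter ones seated in the chest's compartments and disturbing nothing else. Finish while still holding the heaviest tin up in the gripper, still and upright, with its bottom about 20 cm above the worktop.

Things in the scene. Friction and masses are not known exactly. Their poses are not given: they have to be found in the camera images.
- tea_chest: Brown wooden chest, fixed, 78 (x) x 220 (y) x 46 mm high without lid, walls and floor 6 mm thick. Origin: centre of its underside, on the worktop; z up, x from front to hinge side, y along its length. Three compartments 66 mm square in a row along y, centres at y = -71, 0, +71 mm, their floor 6 mm above the worktop; partitions between them 5 mm thick, rising 26 mm above that floor.
- tea_chest_lid (a joint): Lid, a hollow wooden shell 78 x 220 x 46 mm, hinged on top of the chest's rear wall (axis along the chest's y, at x = 39, z = 46 mm in its frame). 0 rad: shut; it swings up and over to the rear; 3.1 rad (its stop): lying flat behind the chest, lined inside up. Starts shut or up to 0.2 rad ajar. The stiff hinge (0.13 N m) keeps it wherever it is left; moving it takes up to 3 N at the knob.
- lid_knob (a point): Centre of the brass ball knob, 20 mm in diameter, in the middle of the lid's front face, 24 mm out on a 9 mm stem. In the chest's frame: x = -63, y = 0, z = 64 mm with the lid shut; x = 141, z = 28 mm with it fully over. It goes round with the lid (104 mm from the hinge axis) and can turn between fingers that pinch it along the hinge direction; regrip on the way, lest it slip out.
- tin_a: One of three look-alike closed steel tins in the chest's compartments, in unknown order: 60 mm in diameter, shoulder 57 mm above its bottom, total height 78 mm. Origin: centre of its bottom; z up. Its dark wooden knob, an upright cylinder 20 mm in diameter, reaches from 59 to 78 mm above the bottom on the tin's axis; the tin lid is fast, so the tin can be lifted by the knob.
- tin_b: Second tin, same look, size and origin as tin_a. The tins weigh 170 to 490 g; the heaviest is at least 150 g heavier than each of the others; nothing visible shows which it is.
- tin_c: Third tin, same look, size and origin as tin_a.
- mug: Orange mug, 81 mm in diameter (113 mm with its handle), 88 mm high, a bystander. Origin: centre of its underside.
- jam_jar: Jam jar with a yellow lid, 71 mm wide, 110 mm high, a bystander. Origin: centre of its underside.
- lemon: Lemon, 77 x 51 x 52 mm, a bystander. Origin: centre of its underside.

How it is judged:
By the outcome, as a careful person would: the job done as asked, in the order asked, and still so for the second after the job is handed in, while the arm keeps its last pose, push and grip.
It also fails if it takes over 72 s, if anything falls off the work surface, if the arm or the gripper's body presses on something with over 40 N, if the wrist force passes 120 N, or if a joint passes its speed limit or range.

ROBOT

A 6-joint arm with a two-finger parallel gripper is mounted at the origin on a cart in front of the work surface, level with it; the furniture and walls round the work are solid. World frame = base frame: x ahead of the robot, y to its left, z up, the work surface at z = 0. Lengths are in mm, angles in degrees, forces in N, time in s.
With the tool pointing down it reaches from about 275 to 725 mm from the base axis. Payload 5.6 kg.
Tool frame: the origin (TCP) lies midway between the tips of the shut fingers; the grasp point (between the pads) lies 19 mm behind it; z points along the fingers, y is the line along which they close (so a half turn about z gives the same grasp; the last joint's range is limited). The gripper opens to 85 mm and grips with 20 to 120 N. Pads are 22 mm wide; open, the fingers measure 114 mm over their backs; the gripper's body (76 mm by 85 mm) begins 54 mm behind the grasp point. The pads swing forward as they close: fully open they stand 13 mm farther back than shut.
Start: joints at [86.895, 14.616, 6.199, 0, -81.583, -16.306], TCP at [182.768, 518.738, 231.283] pointing down, gripper open.
Joint ranges: [-168.99, 168.99], [-69.2, 112.95], [-62.41, 85.93], [-164.36, 98.24], [-168.68, -3.75], [-174.98, 174.98]. Speed limits (degrees/s): [147.25, 147.25, 180, 180, 180, 180].

INTERFACE

Orientations are given as [roll, pitch, yaw] about the fixed x, y, z axes, in that order (R = Rz(yaw) Ry(pitch) Rx(roll)).
In Python, from workcell import monitor, cams, sign_off gives the robot as it stands.
- The arm moves only by the shell command python3 -m crank 'ROWS' [FORCE]. ROWS is a JSON object whose one key "increments" holds a list of rows, each an object of numbers: "jaw": the closure, from 0 (fully open) to 1 (shut); "tx", "ty", "tz": the shift along the world's x, y, z in mm; "ax", "ay", "az": the turn, a rotation vector about the world's x, y, z in rad. A call has 1 to 12 rows; each row shifts and turns the commanded pose from where the row before left it; what a row does not reach is not made up. A row lasts 1/12 s, in which the tool goes at most 41.7 mm and 7.16 degrees, less where a joint would pass 70% of its speed; a pose out of reach is approached as far as the arm can. A call is refused whole if a number of a shift passes 41.7 or a number of a turn 0.125, either way. A call with a gripper value outside its range is refused whole. The fingers move at their own pace and stop on an object; FORCE is the grip in N (left out, the last holds). Time passes only in rows, so rows that do not move let the fingers close. It gives the time, the measured TCP pose, the force, the opening and the grip force at its end, in the units of the state.
- monitor.sense(): the state, without advancing time (a new reading comes with each control period).
- cams.capture(name): name is "scene" or "side" or "wrist"; returns the picture (480x640x3 uint8, blue, green, red); there is no depth.
- cams.get_calibration(name): a dict with "K" (3x3 intrinsics, pixels), "view" (4x4, takes a point from world to camera coordinates); the wrist camera has in their place "mount" (4x4, takes a point from camera to tool coordinates, whose origin is the TCP and whose axes are the flange's). Camera axes: x right, y down, z forward; pixel columns grow to the right and rows downward; lengths in mm; the calibration is good to about 2 mm. A picture is of the moment at which its call begins: read the wrist's pose just before it. get_calibration takes no time and is no camera call.
- sign_off(): hands the job in; it is judged then, once.
The state is a dict: "time": time; "q": joint angles; "qd": joint speeds; "joint_torque": joint torques, N m; "position": TCP position; "tool_rot": TCP orientation; "force": force on the tool from outside, world axes, zero at the start; "wrist_torque": the same for the moment, N m; "finger_gap": opening from 0.0 (shut) to 1.0 (fully open); "grasp_force": force on a finger pad.
Only numpy, scipy, OpenCV 4.12 (cv2) and the standard library are available. Lean on these libraries where they do the work, as an engineer would, in place of code of your own. Each camera call takes 0.05 s, during which the arm holds its last target. There are 200 camera calls.

## Working session

There is one attempt and no reset: what is moved stays moved. The work goes in short steps, Python scripts to look and compute and a shell command to move; the robot and the scene stay as the last step left them, time stands still between calls to the robot, and variables do not carry over. Pictures are saved under pics/ and viewed, at most 10 in all, crops included, and the job is handed in when it is done.

```bash
mkdir -p pics; ls; python3 - <<'E'
from workcell import monitor, cams
import cv2,numpy as np
s=monitor.sense(); print(s)
a=cams.capture("scene");b=cams.capture("side")
cv2.imwrite("pics/scene0.png",a);cv2.imwrite("pics/side0.png",b)
for n in("scene","side","wrist"):print(n,{k:np.round(np.array(v),3).tolist() for k,v in cams.get_calibration(n).items()})
E
```

```text
pics
{'time': 0.0, 'q': array([ 8.68934279e+01,  1.46544742e+01,  6.12967913e+00, -2.94332978e-02,
       -8.15846410e+01, -1.63068754e+01]), 'qd': array([ 0.0727646 ,  0.02189024, -0.01851925,  0.01486375,  0.07650734,
       -0.04543607]), 'joint_torque': array([ 4.33491971e-05, -3.86626375e+01,  2.37932199e+01,  5.36494955e+00,
       -6.24682594e-03, -1.18015711e-05]), 'position': array([182.57091726, 518.26752759, 230.36986618]), 'tool_rot': array([ 1.79886792e+02, -2.79079600e-03, -1.94177801e+01]), 'force': array([-0.11647916, -0.16462857, -0.63163017]), 'wrist_torque': array([-0.00173719, -0.02620102,  0.01273832]), 'grasp_force': 0.0, 'finger_gap': 0.9958578329419883}
scene {'K': [[583.917, 0.0, 328.945], [0.0, 583.917, 225.988], [0.0, 0.0, 1.0]], 'view': [[0.48, -0.877, 0.016, -279.739], [-0.433, -0.252, -0.865, 317.209], [0.763, 0.408, -0.501, 1256.528], [0.0, 0.0, 0.0, 1.0]]}
side {'K': [[438.355, 0.0, 320.832], [0.0, 438.355, 236.695], [0.0, 0.0, 1.0]], 'view': [[-0.941, -0.338, 0.003, 525.771], [-0.158, 0.433, -0.888, 138.34], [0.299, -0.836, -0.461, 1067.98], [0.0, 0.0, 0.0, 1.0]]}
wrist {'K': [[421.054, 0.0, 310.141], [0.0, 421.054, 244.461], [0.0, 0.0, 1.0]], 'mount': [[0.0, -0.963, -0.268, 69.377], [1.0, -0.0, 0.001, 0.491], [-0.001, -0.268, 0.963, -142.489], [0.0, 0.0, 0.0, 1.0]]}
```

View pics/scene0.png

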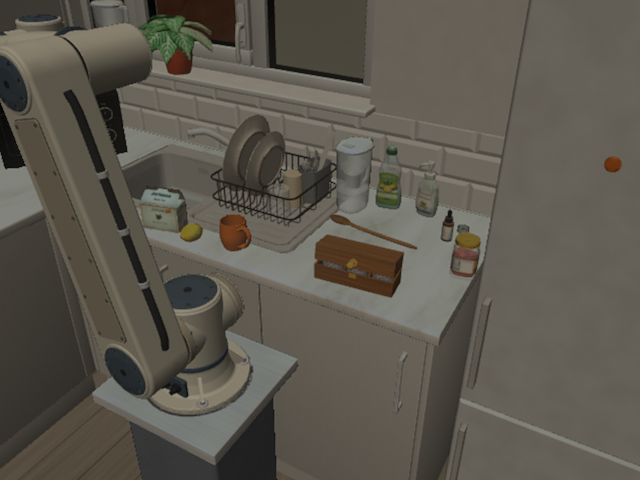

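View pics/side0.png

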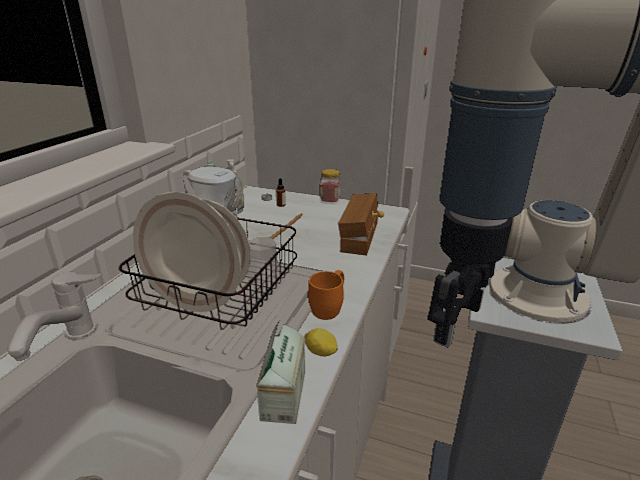

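The pictures show the chest slightly ajar. In scene it spans about (315-403, 237-292) with the knob near (352,264); in side the knob is near (380,213). A spoon lies behind the chest.

```bash
cat > h.py <<'E'
import numpy as np, cv2
from workcell import monitor,cams
from scipy.spatial.transform import Rotation as R
def cam(n,st=None):
    c=cams.get_calibration(n);K=np.array(c["K"])
    if n=="wrist":
        T=np.eye(4);T[:3,:3]=R.from_euler("xyz",st["tool_rot"],degrees=True).as_matrix();T[:3,3]=st["position"]
        return K,np.linalg.inv(T@np.array(c["mount"]))
    return K,np.array(c["view"])
def ray(c,p):
    K,V=c;d=V[:3,:3].T@np.linalg.inv(K)@[p[0],p[1],1.];return -V[:3,:3].T@V[:3,3],d/np.linalg.norm(d)
def plane(c,p,z):
    o,d=ray(c,p);return o+d*(z-o[2])/d[2]
def tri(c1,p1,c2,p2):
    a,u=ray(c1,p1);b,v=ray(c2,p2);t=np.linalg.lstsq(np.c_[u,-v],b-a,rcond=None)[0]
    x,y=a+u*t[0],b+v*t[1];return (x+y)/2,np.linalg.norm(x-y)
def proj(c,P):
    K,V=c;p=K@(V[:3,:3]@np.array(P,float)+V[:3,3]);return p[:2]/p[2]
E
python3 - <<'E'
from h import *
a=cv2.imread("pics/scene0.png");b=cv2.imread("pics/side0.png")
def blob(im,r):
    x0,y0,x1,y1=r;h=cv2.cvtColor(im,cv2.COLOR_BGR2HSV)[y0:y1,x0:x1]
    m=cv2.inRange(h,(14,150,130),(30,255,255));n,l,s,c=cv2.connectedComponentsWithStats(m)
    for i in range(1,n):
        if s[i,4]>8:print(s[i],c[i]+[x0,y0])
blob(a,(310,235,410,300));blob(b,(335,185,395,260))
A=a[228:303,305:413];B=b[180:262,325:400]
cv2.imwrite("pics/crop0.png",np.hstack([cv2.resize(A,(432,480),interpolation=2) if 0 else cv2.resize(A[:, :],None,fx=4,fy=4,interpolation=cv2.INTER_CUBIC)[:300],cv2.resize(B,None,fx=4,fy=4,interpolation=cv2.INTER_CUBIC)[:300]]))
E
```

```text
[44 27  5  3 10] [381.2 213. ]
```

View pics/crop0.png

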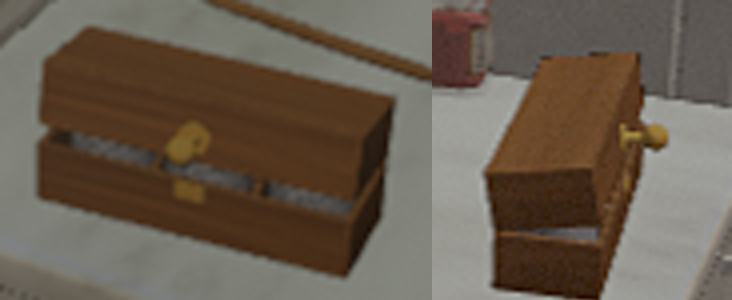

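Ball is at scene (350,265.5) and side (381,214). The front bottom corners are at scene (315,277) and (391.5,297), with the rear right bottom at (400.5,287.5). The lid is ajar.

```bash
python3 - <<'E'
from h import *
S,D=cam("scene"),cam("side")
k,e=tri(S,(350,265.5),D,(381,214));print("knob",k.round(1),e)
P=[plane(S,p,0) for p in((315,277.2),(391.5,297.2),(400.5,287.5))]
for p in P:print(p.round(1))
f=P[0]-P[1];print("len",np.linalg.norm(f),"yaw",np.degrees(np.arctan2(f[1],f[0]))-90, "w",np.linalg.norm(P[2]-P[1]))
print("side rear-left",plane(D,(341,251),0).round(1),plane(D,(367,254.5),0).round(1))
for n,p in(("mug",(235,247)),("lemon",(191,240)),("jar",(464,273)),("spoonR",(415,247)),("spoonL",(333,218)),('spoonbowl',(345,227))):print(n,plane(S,p,0).round(0))
for n,p in(("spoon near",(298,217)),("spoonfar",(272,237))):print(n,plane(D,p,0).round(0))
E
```

```text
knob [ 424.5 -146.8   82.2] 1.9897575990857503
[435.9 -37.8   0. ]
[ 456.7 -252.6    0. ]
[ 507.5 -256.5    0. ]
len 215.85712192356468 yaw 5.532699556313801 w 50.94098250702759
side rear-left [511.1 -38.1   0. ] [436.3 -44.    0. ]
mug [452. 240.   0.]
lemon [418. 375.   0.]
jar [ 657. -382.    0.]
spoonR [ 716. -216.    0.]
spoonL [748.  75.   0.]
spoonbowl [716.  16.   0.]
spoon near [ 714. -209.    0.]
spoonfar [733. -49.   0.]
```

```bash
python3 -m crank '{"increments":[{"jaw":0,"tx":9,"ty":-28,"az":0.018},{"jaw":0,"tx":9,"ty":-28,"az":0.018},{"jaw":0,"tx":9,"ty":-28,"az":0.018},{"jaw":0,"tx":9,"ty":-28,"az":0.018},{"jaw":0,"tx":9,"ty":-28,"az":0.018},{"jaw":0,"tx":9,"ty":-28,"az":0.018},{"jaw":0,"tx":9,"ty":-28,"az":0.018},{"jaw":0,"tx":9,"ty":-28,"az":0.018},{"jaw":0,"tx":9,"ty":-28,"az":0.018},{"jaw":0,"tx":9,"ty":-28,"az":0.018},{"jaw":0,"tx":9,"ty":-28,"az":0.018},{"jaw":0,"tx":9,"ty":-28,"az":0.018}]}'
python3 -m crank '{"increments":[{"jaw":0,"tx":9,"ty":-28,"az":0.018},{"jaw":0,"tx":9,"ty":-28,"az":0.018},{"jaw":0,"tx":9,"ty":-28,"az":0.018},{"jaw":0,"tx":9,"ty":-28,"az":0.018},{"jaw":0,"tx":9,"ty":-28,"az":0.018},{"jaw":0,"tx":9,"ty":-28,"az":0.018},{"jaw":0,"tx":9,"ty":-28,"az":0.018},{"jaw":0,"tx":9,"ty":-28,"az":0.018},{"jaw":0,"tx":9,"ty":-28,"az":0.018},{"jaw":0,"tx":9,"ty":-28,"az":0.018},{"jaw":0,"tx":5,"ty":-20,"az":0.018},{"jaw":0,"tx":4,"ty":-15,"az":0.018}]}'
python3 -m crank '{"increments":[{"jaw":0.3},{"jaw":0.3},{"jaw":0.3}]}'
python3 - <<'E'
from h import *
s=monitor.sense();a=cams.capture("wrist");cv2.imwrite("pics/w1.png",a)
np.save("w1.npy",np.r_[s["position"],s["tool_rot"]]);print(s["force"])
E
```

```text
[-0.835278    0.45337979  0.29966189]invalid input at $.increments[0]: expected keys jaw, tx, ty, tz, ax, ay, az
invalid input at $.increments[0]: expected keys jaw, tx, ty, tz, ax, ay, az
invalid input at $.increments[0]: expected keys jaw, tx, ty, tz, ax, ay, az
```

View pics/w1.png

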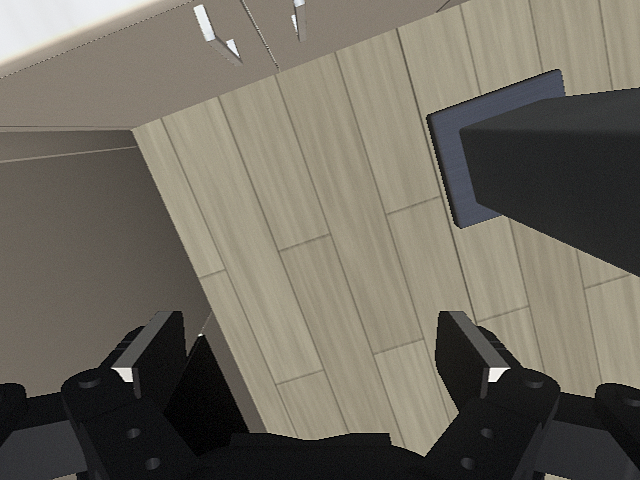

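The wrist view shows only floor, with the fingers at the bottom: the moves were refused because every row needs all seven keys.

```bash
python3 -m crank '{"increments":[{"jaw":0.3,"tx":11,"ty":-33,"tz":0,"ax":0,"ay":0,"az":0.022},{"jaw":0.3,"tx":11,"ty":-33,"tz":0,"ax":0,"ay":0,"az":0.022},{"jaw":0.3,"tx":11,"ty":-33,"tz":0,"ax":0,"ay":0,"az":0.022},{"jaw":0.3,"tx":11,"ty":-33,"tz":0,"ax":0,"ay":0,"az":0.022},{"jaw":0.3,"tx":11,"ty":-33,"tz":0,"ax":0,"ay":0,"az":0.022},{"jaw":0.3,"tx":11,"ty":-33,"tz":0,"ax":0,"ay":0,"az":0.022},{"jaw":0.3,"tx":11,"ty":-33,"tz":0,"ax":0,"ay":0,"az":0.022},{"jaw":0.3,"tx":11,"ty":-33,"tz":0,"ax":0,"ay":0,"az":0.022},{"jaw":0.3,"tx":11,"ty":-33,"tz":0,"ax":0,"ay":0,"az":0.022},{"jaw":0.3,"tx":11,"ty":-33,"tz":0,"ax":0,"ay":0,"az":0.022}]}'
python3 -m crank '{"increments":[{"jaw":0.3,"tx":11,"ty":-33,"tz":0,"ax":0,"ay":0,"az":0.022},{"jaw":0.3,"tx":11,"ty":-33,"tz":0,"ax":0,"ay":0,"az":0.022},{"jaw":0.3,"tx":11,"ty":-33,"tz":0,"ax":0,"ay":0,"az":0.022},{"jaw":0.3,"tx":11,"ty":-33,"tz":0,"ax":0,"ay":0,"az":0.022},{"jaw":0.3,"tx":11,"ty":-33,"tz":0,"ax":0,"ay":0,"az":0.022},{"jaw":0.3,"tx":11,"ty":-33,"tz":0,"ax":0,"ay":0,"az":0.022},{"jaw":0.3,"tx":11,"ty":-33,"tz":0,"ax":0,"ay":0,"az":0.022},{"jaw":0.3,"tx":11,"ty":-33,"tz":0,"ax":0,"ay":0,"az":0.022},{"jaw":0.3,"tx":11,"ty":-33,"tz":0,"ax":0,"ay":0,"az":0.022},{"jaw":0.3,"tx":8,"ty":-38,"tz":0,"ax":0,"ay":0,"az":0.022},{"jaw":0.3,"tx":0,"ty":0,"tz":0,"ax":0,"ay":0,"az":0},{"jaw":0.3,"tx":0,"ty":0,"tz":0,"ax":0,"ay":0,"az":0}]}' 20
python3 - <<'E'
from h import *
s=monitor.sense();a=cams.capture("wrist");cv2.imwrite("pics/w2.png",a)
np.save("w2.npy",np.r_[s["position"],s["tool_rot"]]);print(s["force"])
E
```

```text
time: 0.98
position: [292.7, 187.0, 231.2]
tool_rot: [-180.0, -0.0, -6.7]
force: [1.4, 0.1, 0.1]
finger_gap: 0.701
grasp_force: 0.0
time: 1.98
position: [399.4, -148.1, 230.5]
tool_rot: [-180.0, 0.1, 5.5]
force: [-0.0, -0.4, 0.2]
finger_gap: 0.704
grasp_force: 0.0
[-0.00596216 -0.3662099   0.1989101 ]
```

View pics/w2.png

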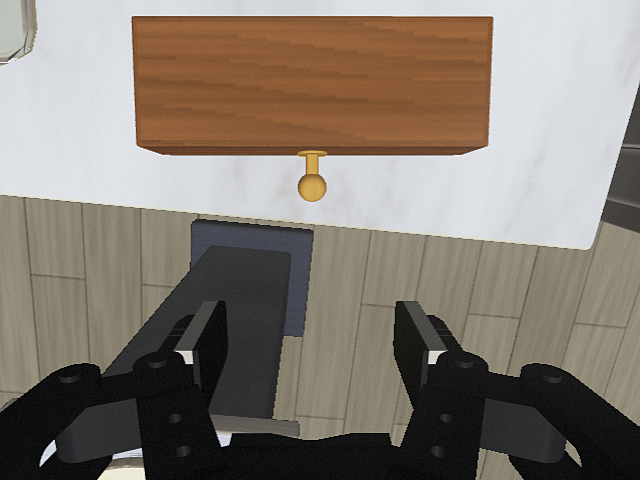

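The lid is square to the gripper: rear edge from (132,16) to (493,16), front edge from (136,147) to (489,147), and the knob ball at (312,187).

```bash
python3 - <<'E'
from h import *
v=np.load("w2.npy");W=cam("wrist",dict(position=v[:3],tool_rot=v[3:]));S,D=cam("scene"),cam("side")
for n,c,p in(("S",S,(350,265.5)),("D",D,(381,214))):print(n,*[np.round(q,1) for q in tri(W,(312,187),c,p)])
for z in(75,82):print(z,plane(W,(312,187),z).round(1))
for n,p in(("rL",(132,16)),("rR",(493,16)),("fL",(136,147)),("fR",(489,147))):
  for z in (84,110):print(n,z,plane(W,p,z).round(1))
yaw=np.radians(5.5)
for a in(0.1,0.15,.18,0.2):
  t=a+np.arctan2(18,102);print(a,39-103.6*np.cos(t),46+103.6*np.sin(t))
E
```

```text
S [ 427.2 -146.6   79.4] 3.1
D [ 426.8 -148.3   82. ] 2.9
75 [ 427.3 -148.1   75. ]
82 [ 428.2 -148.    82. ]
rL 84 [523.  -26.8  84. ]
rL 110 [518.1 -37.2 110. ]
rR 84 [ 544.6 -249.    84. ]
rR 110 [ 537.8 -239.4  110. ]
fL 84 [443.8 -28.1  84. ]
fL 110 [446.  -38.4 110. ]
fR 84 [ 466.6 -263.2   84. ]
fR 110 [ 466.8 -252.4  110. ]
0.1 -60.71646690077756 74.09957702219256
0.15 -59.187453766391 79.04820604621119
0.18 -58.151975254772026 81.9785172581662
0.2 -57.41302313262587 83.91423176628729
```

```bash
python3 -m crank '{"increments":[{"jaw":0.3,"tx":28,"ty":0,"tz":-20,"ax":0,"ay":0,"az":0},{"jaw":0.3,"tx":0,"ty":0,"tz":-35,"ax":0,"ay":0,"az":0},{"jaw":0.3,"tx":0,"ty":0,"tz":-35,"ax":0,"ay":0,"az":0},{"jaw":0.3,"tx":0,"ty":0,"tz":-30,"ax":0,"ay":0,"az":0},{"jaw":0.3,"tx":0,"ty":0,"tz":-28,"ax":0,"ay":0,"az":0},{"jaw":0.3,"tx":0,"ty":0,"tz":-20,"ax":0,"ay":0,"az":0},{"jaw":0.3,"tx":0,"ty":0,"tz":0,"ax":0,"ay":0,"az":0},{"jaw":0.3,"tx":0,"ty":0,"tz":0,"ax":0,"ay":0,"az":0}]}'
python3 - <<'E'
from h import *
a=cams.capture("wrist");b=cams.capture("side")
cv2.imwrite("pics/w3.png",np.hstack([cv2.resize(a,(400,300)),cv2.resize(b[150:270,300:460],(400,300))]))
E
```

```text
time: 2.7
position: [427.4, -145.3, 63.3]
tool_rot: [180.0, 0.1, 5.9]
force: [1.1, 0.8, 0.5]
finger_gap: 0.698
grasp_force: 0.0
```

View pics/w3.png

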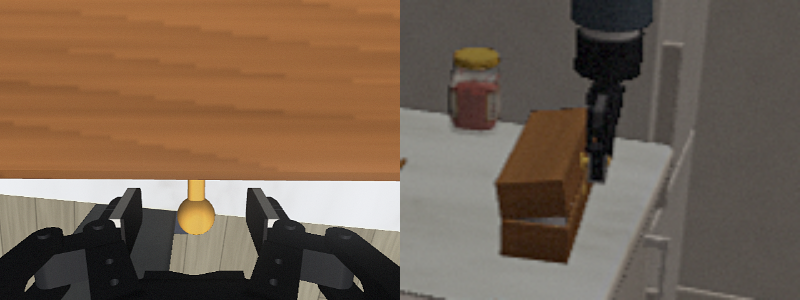

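The ball sits centred between the pads, at (196,216) in the left half. Closing now.

```bash
python3 -m crank '{"increments":[{"jaw":1,"tx":0,"ty":-2,"tz":0,"ax":0,"ay":0,"az":0},{"jaw":1,"tx":0,"ty":0,"tz":0,"ax":0,"ay":0,"az":0},{"jaw":1,"tx":0,"ty":0,"tz":0,"ax":0,"ay":0,"az":0},{"jaw":1,"tx":0,"ty":0,"tz":0,"ax":0,"ay":0,"az":0},{"jaw":1,"tx":0,"ty":0,"tz":0,"ax":0,"ay":0,"az":0},{"jaw":1,"tx":0,"ty":0,"tz":0,"ax":0,"ay":0,"az":0}]}' 35
python3 - <<'E'
import numpy as np
# arc steps of knob, hinge yaw 5.5
r=103.6;c,s=np.cos(np.radians(5.5)),np.sin(np.radians(5.5))
t=np.radians(np.arange(20,172.1,8.0))
t=np.r_[t, np.pi+3.1-np.pi-0+np.arctan2(18,102)] 
X=-r*np.cos(t);Z=r*np.sin(t)
for i in range(len(t)-1):print(round(np.degrees(t[i+1])),np.round([(X[i+1]-X[i])*c,(X[i+1]-X[i])*s,Z[i+1]-Z[i]],1))
E
```

```text
time: 3.3
position: [427.7, -146.5, 63.2]
tool_rot: [-179.8, -0.0, 5.7]
force: [-1.1, 8.7, 0.9]
finger_gap: 0.208
grasp_force: 34.1
28 [ 5.9  0.6 13.2]
36 [ 7.6  0.7 12.3]
44 [ 9.2  0.9 11.1]
52 [10.7  1.   9.7]
60 [11.9  1.1  8.1]
68 [12.9  1.2  6.3]
76 [13.7  1.3  4.5]
84 [14.2  1.4  2.5]
92 [14.4  1.4  0.5]
100 [14.3  1.4 -1.5]
108 [14.   1.3 -3.5]
116 [13.3  1.3 -5.4]
124 [12.5  1.2 -7.2]
132 [11.3  1.1 -8.9]
140 [ 10.    1.  -10.4]
148 [  8.5   0.8 -11.7]
156 [  6.8   0.7 -12.8]
164 [  4.9   0.5 -13.6]
172 [  3.    0.3 -14.1]
188 [  0.1   0.  -28.2]
```

```bash
python3 -m crank '{"increments":[{"jaw":1,"tx":3,"ty":1.5,"tz":6.6,"ax":0,"ay":0,"az":0},{"jaw":1,"tx":3,"ty":0.3,"tz":6.6,"ax":0,"ay":0,"az":0},{"jaw":1,"tx":3.8,"ty":0.3,"tz":6.2,"ax":0,"ay":0,"az":0},{"jaw":1,"tx":3.8,"ty":0.4,"tz":6.1,"ax":0,"ay":0,"az":0},{"jaw":1,"tx":4.6,"ty":0.4,"tz":5.6,"ax":0,"ay":0,"az":0},{"jaw":1,"tx":4.6,"ty":0.5,"tz":5.5,"ax":0,"ay":0,"az":0},{"jaw":1,"tx":0,"ty":0,"tz":0,"ax":0,"ay":0,"az":0}]}'
```

```text
time: 3.88
position: [451.3, -144.2, 101.0]
tool_rot: [-179.9, -0.0, 5.8]
force: [-1.9, 6.2, 0.6]
finger_gap: 0.204
grasp_force: 34.6
```

```bash
python3 -m crank '{"increments":[{"jaw":1,"tx":5.3,"ty":1,"tz":4.9,"ax":0,"ay":0,"az":0},{"jaw":1,"tx":5.4,"ty":1,"tz":4.8,"ax":0,"ay":0,"az":0},{"jaw":1,"tx":5.9,"ty":0.8,"tz":4.1,"ax":0,"ay":0,"az":0},{"jaw":1,"tx":6,"ty":0.6,"tz":4,"ax":0,"ay":0,"az":0},{"jaw":1,"tx":6.4,"ty":0.6,"tz":3.2,"ax":0,"ay":0,"az":0},{"jaw":1,"tx":6.5,"ty":0.6,"tz":3.1,"ax":0,"ay":0,"az":0},{"jaw":1,"tx":6.8,"ty":0.6,"tz":2.3,"ax":0,"ay":0,"az":0},{"jaw":1,"tx":6.9,"ty":0.7,"tz":2.2,"ax":0,"ay":0,"az":0},{"jaw":1,"tx":7.1,"ty":0.7,"tz":1.3,"ax":0,"ay":0,"az":0},{"jaw":1,"tx":7.1,"ty":0.7,"tz":1.2,"ax":0,"ay":0,"az":0},{"jaw":1,"tx":0,"ty":0,"tz":0,"ax":0,"ay":0,"az":0}]}'
```

```text
time: 4.8
position: [516.0, -137.7, 131.4]
tool_rot: [179.9, -0.1, 5.8]
force: [0.5, -2.6, 0.1]
finger_gap: 0.203
grasp_force: 34.4
```

```bash
python3 -m crank '{"increments":[{"jaw":0.55,"tx":0,"ty":0,"tz":0,"ax":0,"ay":0,"az":0},{"jaw":0.55,"tx":0,"ty":0,"tz":0,"ax":0,"ay":0,"az":0},{"jaw":0.55,"tx":0,"ty":0,"tz":0,"ax":0,"ay":0,"az":0}]}'
python3 - <<'E'
from h import *
s=monitor.sense();a=cams.capture("wrist");b=cams.capture("side");W=cam("wrist",s);S=cam("side")
g=s["position"]+[0,0,19]
print(s["position"],s["force"],"grasp px",proj(W,g),proj(S,g))
cv2.imwrite("pics/w4.png",np.hstack([cv2.resize(a,(400,300)),cv2.resize(b[130:250,290:450],(400,300))]))
E
```

```text
time: 5.05
position: [514.2, -137.3, 131.2]
tool_rot: [-180.0, -0.1, 5.8]
force: [-0.3, -0.4, 0.3]
finger_gap: 0.448
grasp_force: 0.0
[ 514.21901721 -137.34490886  131.22987317] [-0.30820709 -0.35404555  0.27854478] grasp px [306.45115156 346.32050606] [351.52489267 189.68159522]
```

View pics/w4.png

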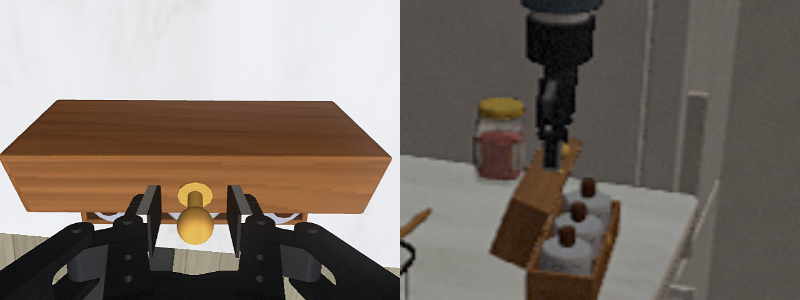

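The ball is about 4 mm short of the pads' centre and 2 mm to the right. I'll regrip it centred and continue over the top.

```bash
python3 -m crank '{"increments":[{"jaw":0.55,"tx":-4,"ty":-1.5,"tz":-1.5,"ax":0,"ay":0,"az":0},{"jaw":1,"tx":0,"ty":0,"tz":0,"ax":0,"ay":0,"az":0},{"jaw":1,"tx":0,"ty":0,"tz":0,"ax":0,"ay":0,"az":0},{"jaw":1,"tx":0,"ty":0,"tz":0,"ax":0,"ay":0,"az":0},{"jaw":1,"tx":0,"ty":0,"tz":0,"ax":0,"ay":0,"az":0}]}'
python3 -m crank '{"increments":[{"jaw":1,"tx":3.6,"ty":0.4,"tz":0.5,"ax":0,"ay":0,"az":0},{"jaw":1,"tx":7.2,"ty":0.7,"tz":0.3,"ax":0,"ay":0,"az":0},{"jaw":1,"tx":7.2,"ty":0.7,"tz":0.2,"ax":0,"ay":0,"az":0},{"jaw":1,"tx":7.2,"ty":0.7,"tz":-0.6,"ax":0,"ay":0,"az":0},{"jaw":1,"tx":7.1,"ty":0.7,"tz":-0.9,"ax":0,"ay":0,"az":0},{"jaw":1,"tx":7,"ty":0.7,"tz":-1.6,"ax":0,"ay":0,"az":0},{"jaw":1,"tx":7,"ty":0.7,"tz":-1.9,"ax":0,"ay":0,"az":0},{"jaw":1,"tx":6.7,"ty":0.6,"tz":-2.5,"ax":0,"ay":0,"az":0},{"jaw":1,"tx":6.6,"ty":0.6,"tz":-2.9,"ax":0,"ay":0,"az":0},{"jaw":1,"tx":6.3,"ty":0.6,"tz":-3.4,"ax":0,"ay":0,"az":0},{"jaw":1,"tx":6.2,"ty":0.6,"tz":-3.8,"ax":0,"ay":0,"az":0},{"jaw":1,"tx":0,"ty":0,"tz":0,"ax":0,"ay":0,"az":0}]}'
```

```text
time: 5.57
position: [509.7, -138.5, 129.6]
tool_rot: [-179.9, 0.0, 5.8]
force: [-1.5, 3.4, 3.4]
finger_gap: 0.207
grasp_force: 34.1
time: 6.57
position: [584.0, -131.4, 112.3]
tool_rot: [-180.0, -0.1, 5.8]
force: [1.6, 4.7, 1.4]
finger_gap: 0.208
grasp_force: 35.5
```

```bash
python3 -m crank '{"increments":[{"jaw":1,"tx":5.7,"ty":0.8,"tz":-4.3,"ax":0,"ay":0,"az":0},{"jaw":1,"tx":5.5,"ty":0.8,"tz":-4.6,"ax":0,"ay":0,"az":0},{"jaw":1,"tx":5.1,"ty":0.7,"tz":-5.1,"ax":0,"ay":0,"az":0},{"jaw":1,"tx":4.8,"ty":0.6,"tz":-5.3,"ax":0,"ay":0,"az":0},{"jaw":1,"tx":4.4,"ty":0.5,"tz":-5.7,"ax":0,"ay":0,"az":0},{"jaw":1,"tx":4.1,"ty":0.4,"tz":-6,"ax":0,"ay":0,"az":0},{"jaw":1,"tx":3.5,"ty":0.3,"tz":-6.3,"ax":0,"ay":0,"az":0},{"jaw":1,"tx":3.2,"ty":0.3,"tz":-6.5,"ax":0,"ay":0,"az":0},{"jaw":1,"tx":2.6,"ty":0.3,"tz":-6.7,"ax":0,"ay":0,"az":0},{"jaw":1,"tx":2.2,"ty":0.2,"tz":-6.9,"ax":0,"ay":0,"az":0},{"jaw":1,"tx":0,"ty":0,"tz":0,"ax":0,"ay":0,"az":0}]}'
python3 -m crank '{"increments":[{"jaw":0.55,"tx":0,"ty":0,"tz":0,"ax":0,"ay":0,"az":0},{"jaw":0.55,"tx":0,"ty":0,"tz":0,"ax":0,"ay":0,"az":0},{"jaw":0.55,"tx":0,"ty":0,"tz":0,"ax":0,"ay":0,"az":0}]}'
python3 - <<'E'
from h import *
s=monitor.sense();a=cams.capture("wrist");W=cam("wrist",s)
g=s["position"]+[0,0,19];print("grasp px",proj(W,g))
h=cv2.cvtColor(a,cv2.COLOR_BGR2HSV);m=cv2.inRange(h,(16,150,110),(30,255,255));n,l,st,c=cv2.connectedComponentsWithStats(m)
for i in range(1,n):
    if st[i,4]>100:print(st[i],c[i])
cv2.imwrite("pics/w5.png",a)
E
```

```text
time: 7.48
position: [624.2, -127.4, 54.1]
tool_rot: [180.0, -0.1, 5.8]
force: [7.0, -0.8, 2.2]
finger_gap: 0.205
grasp_force: 37.0
time: 7.73
position: [621.5, -127.3, 54.2]
tool_rot: [-180.0, 0.2, 5.8]
force: [0.1, -0.4, 0.0]
finger_gap: 0.451
grasp_force: 0.0
grasp px [306.42966647 346.5704541 ]
[ 284  337   58   61 2402] [312.2805995  364.04121565]
[284 401  55  17 152] [312.32894737 411.57894737]
```

The ball has ridden about 7 mm up the pads, so I'll regrip higher and finish the arc.

```bash
python3 -m crank '{"increments":[{"jaw":0.55,"tx":-1,"ty":-1,"tz":7,"ax":0,"ay":0,"az":0},{"jaw":1,"tx":0,"ty":0,"tz":0,"ax":0,"ay":0,"az":0},{"jaw":1,"tx":0,"ty":0,"tz":0,"ax":0,"ay":0,"az":0},{"jaw":1,"tx":0,"ty":0,"tz":0,"ax":0,"ay":0,"az":0},{"jaw":1,"tx":0,"ty":0,"tz":0,"ax":0,"ay":0,"az":0},{"jaw":1,"tx":2.2,"ty":0.2,"tz":-6,"ax":0,"ay":0,"az":0},{"jaw":1,"tx":1.9,"ty":0.2,"tz":-6.5,"ax":0,"ay":0,"az":0},{"jaw":1,"tx":1.4,"ty":0.1,"tz":-6.5,"ax":0,"ay":0,"az":0},{"jaw":1,"tx":1,"ty":0.1,"tz":-6.5,"ax":0,"ay":0,"az":0},{"jaw":1,"tx":0.5,"ty":0,"tz":-6.5,"ax":0,"ay":0,"az":0},{"jaw":1,"tx":0.2,"ty":0,"tz":-6.5,"ax":0,"ay":0,"az":0},{"jaw":1,"tx":0,"ty":0,"tz":0,"ax":0,"ay":0,"az":0}]}'
python3 -m crank '{"increments":[{"jaw":1,"tx":-0.2,"ty":0,"tz":-4,"ax":0,"ay":0,"az":0},{"jaw":1,"tx":-0.2,"ty":0,"tz":-3,"ax":0,"ay":0,"az":0},{"jaw":1,"tx":-0.2,"ty":0,"tz":-2,"ax":0,"ay":0,"az":0},{"jaw":1,"tx":0,"ty":0,"tz":0,"ax":0,"ay":0,"az":0},{"jaw":1,"tx":0,"ty":0,"tz":0,"ax":0,"ay":0,"az":0}]}'
```

```text
time: 8.78
position: [629.2, -127.1, 21.9]
tool_rot: [-180.0, 0.1, 5.8]
force: [2.3, 6.8, -1.9]
finger_gap: 0.203
grasp_force: 34.4
time: 9.2
position: [628.9, -127.1, 14.9]
tool_rot: [-180.0, -0.0, 5.8]
force: [-1.0, 5.6, 2.3]
finger_gap: 0.204
grasp_force: 34.7
```

```bash
python3 -m crank '{"increments":[{"jaw":1,"tx":-0.3,"ty":0,"tz":-3,"ax":0,"ay":0,"az":0},{"jaw":1,"tx":-0.3,"ty":0,"tz":-2,"ax":0,"ay":0,"az":0},{"jaw":1,"tx":0,"ty":0,"tz":0,"ax":0,"ay":0,"az":0},{"jaw":1,"tx":0,"ty":0,"tz":0,"ax":0,"ay":0,"az":0}]}'
python3 -m crank '{"increments":[{"jaw":1,"tx":0,"ty":0,"tz":-2,"ax":0,"ay":0,"az":0},{"jaw":1,"tx":0,"ty":0,"tz":-1,"ax":0,"ay":0,"az":0},{"jaw":1,"tx":0,"ty":0,"tz":0,"ax":0,"ay":0,"az":0},{"jaw":1,"tx":0,"ty":0,"tz":0,"ax":0,"ay":0,"az":0}]}'
```

```text
time: 9.53
position: [629.8, -127.1, 13.6]
tool_rot: [179.9, -0.3, 5.9]
force: [-6.0, 9.1, 19.1]
finger_gap: 0.204
grasp_force: 36.4
time: 9.87
position: [629.9, -127.1, 13.3]
tool_rot: [179.9, -0.3, 5.9]
force: [-11.3, 11.4, 33.9]
finger_gap: 0.204
grasp_force: 37.5
```

The stop has been reached: TCP z 13.3 puts the knob at 32.3 mm, which is 3.1 rad. Now I'll release and look at the tins.

```bash
python3 -m crank '{"increments":[{"jaw":1,"tx":0,"ty":0,"tz":5,"ax":0,"ay":0,"az":0},{"jaw":0.5,"tx":0,"ty":0,"tz":0,"ax":0,"ay":0,"az":0},{"jaw":0.5,"tx":0,"ty":0,"tz":0,"ax":0,"ay":0,"az":0},{"jaw":0.5,"tx":0,"ty":0,"tz":0,"ax":0,"ay":0,"az":0},{"jaw":0.5,"tx":0,"ty":0,"tz":35,"ax":0,"ay":0,"az":0},{"jaw":0.5,"tx":0,"ty":0,"tz":40,"ax":0,"ay":0,"az":0},{"jaw":0.5,"tx":0,"ty":0,"tz":40,"ax":0,"ay":0,"az":0},{"jaw":0.5,"tx":0,"ty":0,"tz":40,"ax":0,"ay":0,"az":0},{"jaw":0.5,"tx":-36,"ty":-4,"tz":20,"ax":0,"ay":0,"az":0},{"jaw":0.5,"tx":-36,"ty":-4,"tz":0,"ax":0,"ay":0,"az":0},{"jaw":0.5,"tx":-36,"ty":-4,"tz":0,"ax":0,"ay":0,"az":0},{"jaw":0.5,"tx":-36,"ty":-4,"tz":0,"ax":0,"ay":0,"az":0}]}'
python3 -m crank '{"increments":[{"jaw":0.5,"tx":0,"ty":0,"tz":0,"ax":0,"ay":0,"az":0},{"jaw":0.5,"tx":0,"ty":0,"tz":0,"ax":0,"ay":0,"az":0},{"jaw":0.5,"tx":0,"ty":0,"tz":0,"ax":0,"ay":0,"az":0}]}'
python3 - <<'E'
from h import *
s=monitor.sense();a=cams.capture("wrist");b=cams.capture("side");c=cams.capture("scene")
np.save("w6.npy",np.r_[s["position"],s["tool_rot"]]);print(s["force"])
for n,i in zip(("w6","s6","c6"),(a,b,c)):cv2.imwrite(f"pics/{n}.png",i)
cv2.imwrite("pics/m6.png",np.hstack([cv2.resize(a,(400,300)),cv2.resize(b[150:270,300:460],(400,300))]))
E
```

```text
time: 10.87
position: [482.4, -144.2, 186.4]
tool_rot: [180.0, 0.1, 5.8]
force: [-0.2, -0.2, 0.2]
finger_gap: 0.505
grasp_force: 0.0
time: 11.12
position: [484.2, -144.0, 186.9]
tool_rot: [180.0, 0.0, 5.8]
force: [0.3, 0.5, 1.3]
finger_gap: 0.503
grasp_force: 0.0
[0.33326102 0.54571204 1.33607882]
```

View pics/m6.png

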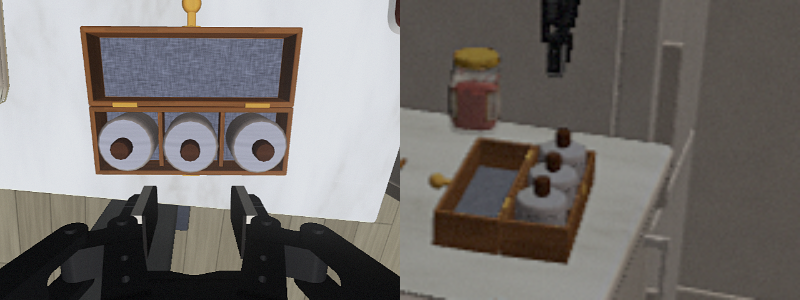

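The lid lies flat with its lining up. The three tin knobs are near (122,148), (190,150) and (264,149) in the left half.

```bash
python3 - <<'E'
from h import *
v=np.load("w6.npy");W=cam("wrist",dict(position=v[:3],tool_rot=v[3:]));S=cam("side")
a=cv2.imread("pics/w6.png");h=cv2.cvtColor(a,cv2.COLOR_BGR2HSV)
m=cv2.inRange(h,(0,90,0),(20,255,255));n,l,st,c=cv2.connectedComponentsWithStats(m)
ch=np.array([485.7,-142.4]);y=np.radians(5.5);Rm=np.array([[np.cos(y),np.sin(y)],[-np.sin(y),np.cos(y)]])
for i in range(1,n):
    if 300<st[i,4]<6000:
        q=np.array([(l==i)]).astype(np.uint8)[0]
        print(st[i],c[i].round(1),[ (P.round(1).tolist(),(Rm@(P[:2]-ch)).round(1).tolist()) for P in (plane(W,c[i],80),)])
b=cv2.imread("pics/s6.png");h=cv2.cvtColor(b,cv2.COLOR_BGR2HSV)[195:245,300:460]
m=cv2.inRange(h,(0,90,0),(14,255,90));n,l,st,c=cv2.connectedComponentsWithStats(m)
for i in range(1,n):
    if st[i,4]>15:print(st[i],c[i]+[300,195])
for t in(-71,0,71):
    p=ch+Rm.T@[0,t];print(t,p.round(1),proj(W,[*p,84]).round(1))
E
```

```text
[176 220  35  36 760] [191.7 238.9] [([480.0, -73.0, 80.0], [1.0, 69.6])]
[289 229  31  29 645] [303.7 243.7] [([483.9, -141.6, 80.0], [-1.7, 1.0])]
[409 230  30  28 591] [423.7 243.8] [([491.2, -215.0, 80.0], [-1.5, -72.8])]
[21  0 17  7 87] [328.93103448 197.98850575]
[63  6  5  8 34] [364.94117647 204.79411765]
[ 14  11  61  39 663] [337.9668175  229.23227753]
[58 16  7  8 31] [361.         214.25806452]
[73 16  5 17 35] [375.57142857 218.62857143]
[54 26  6  8 37] [356.64864865 224.02702703]
[43 35  3  8 16] [344.375  234.1875]
-71 [ 492.5 -213.1] [422.7 243.2]
0 [ 485.7 -142.4] [305.3 242.7]
71 [478.9 -71.7] [187.7 242.2]
```

```bash
cat > weigh.py <<'E'
from h import *
F=[]
for i in range(10):
    cams.capture("wrist");s=monitor.sense();F.append(np.r_[s["force"],s["wrist_torque"]])
F=np.array(F);print("mean",F.mean(0).round(2),"sd",F.std(0).round(2)[:3],s["position"].round(1),s["tool_rot"].round(2),s["finger_gap"].round(3),round(s["time"],2))
E
python3 weigh.py
python3 -m crank '{"increments":[{"jaw":0.5,"tx":0,"ty":2,"tz":-30,"ax":0,"ay":0,"az":0},{"jaw":0.5,"tx":0,"ty":0,"tz":-30,"ax":0,"ay":0,"az":0},{"jaw":0.5,"tx":0,"ty":0,"tz":-30,"ax":0,"ay":0,"az":0},{"jaw":0.5,"tx":0,"ty":0,"tz":-20,"ax":0,"ay":0,"az":0},{"jaw":0.5,"tx":0,"ty":0,"tz":-10,"ax":0,"ay":0,"az":0},{"jaw":0.5,"tx":0,"ty":0,"tz":0,"ax":0,"ay":0,"az":0},{"jaw":0.5,"tx":0,"ty":0,"tz":0,"ax":0,"ay":0,"az":0}]}'
python3 -m crank '{"increments":[{"jaw":1,"tx":0,"ty":0,"tz":0,"ax":0,"ay":0,"az":0},{"jaw":1,"tx":0,"ty":0,"tz":0,"ax":0,"ay":0,"az":0},{"jaw":1,"tx":0,"ty":0,"tz":0,"ax":0,"ay":0,"az":0},{"jaw":1,"tx":0,"ty":0,"tz":0,"ax":0,"ay":0,"az":0},{"jaw":1,"tx":0,"ty":0,"tz":0,"ax":0,"ay":0,"az":0},{"jaw":1,"tx":0,"ty":0,"tz":0,"ax":0,"ay":0,"az":0}]}' 60
```

```text
time: 12.35
position: [484.1, -141.7, 67.0]
tool_rot: [180.0, 0.0, 5.8]
force: [-0.5, 0.6, 0.6]
finger_gap: 0.503
grasp_force: 0.0
time: 12.85
position: [485.3, -141.4, 68.4]
tool_rot: [180.0, -0.2, 5.8]
force: [-0.5, 3.2, 6.6]
finger_gap: 0.202
grasp_force: 58.8Traceback (most recent call last):
  File "weigh.py", line 5, in <module>
    F=np.array(F);print("mean",F.mean(0).round(2),"sd",F.std(0).round(2)[:3],s["position"].round(1),s["tool_rot"].round(2),s["finger_gap"].round(3),round(s["time"],2))
                                                                                                                           ^^^^^^^^^^^^^^^^^^^^^
AttributeError: 'float' object has no attribute 'round'
```

```bash
sed -i 's/s\["finger_gap"\].round(3)/s["finger_gap"]/' weigh.py
python3 -m crank '{"increments":[{"jaw":1,"tx":0,"ty":0,"tz":3,"ax":0,"ay":0,"az":0},{"jaw":1,"tx":0,"ty":0,"tz":5,"ax":0,"ay":0,"az":0},{"jaw":1,"tx":0,"ty":0,"tz":8,"ax":0,"ay":0,"az":0},{"jaw":1,"tx":0,"ty":0,"tz":8,"ax":0,"ay":0,"az":0},{"jaw":1,"tx":0,"ty":0,"tz":6,"ax":0,"ay":0,"az":0},{"jaw":1,"tx":0,"ty":0,"tz":0,"ax":0,"ay":0,"az":0},{"jaw":1,"tx":0,"ty":0,"tz":0,"ax":0,"ay":0,"az":0}]}'
python3 weigh.py
```

```text
time: 13.43
position: [484.4, -141.5, 97.5]
tool_rot: [-180.0, -0.1, 5.8]
force: [0.2, -0.3, -1.8]
finger_gap: 0.207
grasp_force: 58.7
mean [ 0.09  0.06 -1.45 -0.02 -0.   -0.02] sd [0.45 0.28 0.48] [ 484.1 -141.5   96.8] [-1.8e+02  2.0e-02  5.8e+00] 0.20677375917817942 13.93
```

```bash
python3 -m crank '{"increments":[{"jaw":1,"tx":0,"ty":0,"tz":-10,"ax":0,"ay":0,"az":0},{"jaw":1,"tx":0,"ty":0,"tz":-8,"ax":0,"ay":0,"az":0},{"jaw":1,"tx":0,"ty":0,"tz":-6,"ax":0,"ay":0,"az":0},{"jaw":1,"tx":0,"ty":0,"tz":-4,"ax":0,"ay":0,"az":0},{"jaw":1,"tx":0,"ty":0,"tz":0,"ax":0,"ay":0,"az":0},{"jaw":1,"tx":0,"ty":0,"tz":0,"ax":0,"ay":0,"az":0}]}'
python3 -m crank '{"increments":[{"jaw":0.5,"tx":0,"ty":0,"tz":0,"ax":0,"ay":0,"az":0},{"jaw":0.5,"tx":0,"ty":0,"tz":0,"ax":0,"ay":0,"az":0},{"jaw":0.5,"tx":0,"ty":0,"tz":0,"ax":0,"ay":0,"az":0},{"jaw":0.5,"tx":0,"ty":0,"tz":0,"ax":0,"ay":0,"az":0},{"jaw":0.5,"tx":0,"ty":0,"tz":20,"ax":0,"ay":0,"az":0},{"jaw":0.5,"tx":0,"ty":0,"tz":25,"ax":0,"ay":0,"az":0},{"jaw":0.5,"tx":-1,"ty":17,"tz":0,"ax":0,"ay":0,"az":0},{"jaw":0.5,"tx":-1,"ty":18,"tz":0,"ax":0,"ay":0,"az":0},{"jaw":0.5,"tx":-1,"ty":17,"tz":0,"ax":0,"ay":0,"az":0},{"jaw":0.5,"tx":-1,"ty":17,"tz":0,"ax":0,"ay":0,"az":0},{"jaw":0.5,"tx":0,"ty":0,"tz":0,"ax":0,"ay":0,"az":0},{"jaw":0.5,"tx":0,"ty":0,"tz":0,"ax":0,"ay":0,"az":0}]}'
```

```text
time: 14.43
position: [484.0, -141.5, 68.6]
tool_rot: [-180.0, 0.0, 5.8]
force: [-0.2, -0.5, -2.4]
finger_gap: 0.204
grasp_force: 58.7
time: 15.43
position: [480.3, -72.1, 114.2]
tool_rot: [180.0, -0.0, 5.9]
force: [-0.8, -0.8, 0.1]
finger_gap: 0.499
grasp_force: 0.0
```

```bash
python3 -m crank '{"increments":[{"jaw":0.5,"tx":0,"ty":-1,"tz":-20,"ax":0,"ay":0,"az":0},{"jaw":0.5,"tx":0,"ty":0,"tz":-15,"ax":0,"ay":0,"az":0},{"jaw":0.5,"tx":0,"ty":0,"tz":-9.5,"ax":0,"ay":0,"az":0},{"jaw":0.5,"tx":0,"ty":0,"tz":0,"ax":0,"ay":0,"az":0},{"jaw":1,"tx":0,"ty":0,"tz":0,"ax":0,"ay":0,"az":0},{"jaw":1,"tx":0,"ty":0,"tz":0,"ax":0,"ay":0,"az":0},{"jaw":1,"tx":0,"ty":0,"tz":0,"ax":0,"ay":0,"az":0},{"jaw":1,"tx":0,"ty":0,"tz":0,"ax":0,"ay":0,"az":0},{"jaw":1,"tx":0,"ty":0,"tz":0,"ax":0,"ay":0,"az":0}]}'
python3 -m crank '{"increments":[{"jaw":1,"tx":0,"ty":0,"tz":3,"ax":0,"ay":0,"az":0},{"jaw":1,"tx":0,"ty":0,"tz":5,"ax":0,"ay":0,"az":0},{"jaw":1,"tx":0,"ty":0,"tz":8,"ax":0,"ay":0,"az":0},{"jaw":1,"tx":0,"ty":0,"tz":8,"ax":0,"ay":0,"az":0},{"jaw":1,"tx":0,"ty":0,"tz":6,"ax":0,"ay":0,"az":0},{"jaw":1,"tx":0,"ty":0,"tz":0,"ax":0,"ay":0,"az":0},{"jaw":1,"tx":0,"ty":0,"tz":0,"ax":0,"ay":0,"az":0}]}'
python3 weigh.py
```

```text
time: 16.18
position: [480.9, -73.4, 70.4]
tool_rot: [-180.0, -0.1, 5.8]
force: [-1.6, 2.9, 5.0]
finger_gap: 0.201
grasp_force: 58.8
time: 16.77
position: [480.4, -73.5, 99.9]
tool_rot: [-180.0, -0.1, 5.8]
force: [0.6, 0.3, -4.8]
finger_gap: 0.198
grasp_force: 58.7
mean [ 0.04  0.02 -4.47 -0.02 -0.02 -0.02] sd [0.22 0.48 0.53] [480.1 -73.6  99.4] [1.8e+02 2.0e-02 5.8e+00] 0.19588084326524807 17.27
```

A reads about 4.5 N and B about 1.5 N, so A must be the heaviest. I'll still weigh C, as the task asks.

```bash
python3 -m crank '{"increments":[{"jaw":1,"tx":0,"ty":0,"tz":-10,"ax":0,"ay":0,"az":0},{"jaw":1,"tx":0,"ty":0,"tz":-8,"ax":0,"ay":0,"az":0},{"jaw":1,"tx":0,"ty":0,"tz":-6,"ax":0,"ay":0,"az":0},{"jaw":1,"tx":0,"ty":0,"tz":-4,"ax":0,"ay":0,"az":0},{"jaw":1,"tx":0,"ty":0,"tz":-1.5,"ax":0,"ay":0,"az":0},{"jaw":1,"tx":0,"ty":0,"tz":0,"ax":0,"ay":0,"az":0},{"jaw":1,"tx":0,"ty":0,"tz":0,"ax":0,"ay":0,"az":0}]}'
python3 -m crank '{"increments":[{"jaw":0.5,"tx":0,"ty":0,"tz":0,"ax":0,"ay":0,"az":0},{"jaw":0.5,"tx":0,"ty":0,"tz":0,"ax":0,"ay":0,"az":0},{"jaw":0.5,"tx":0,"ty":0,"tz":0,"ax":0,"ay":0,"az":0},{"jaw":0.5,"tx":0,"ty":0,"tz":0,"ax":0,"ay":0,"az":0},{"jaw":0.5,"tx":0,"ty":0,"tz":20,"ax":0,"ay":0,"az":0},{"jaw":0.5,"tx":0,"ty":0,"tz":25,"ax":0,"ay":0,"az":0},{"jaw":0.5,"tx":2.8,"ty":-35.2,"tz":0,"ax":0,"ay":0,"az":0},{"jaw":0.5,"tx":2.8,"ty":-35.2,"tz":0,"ax":0,"ay":0,"az":0},{"jaw":0.5,"tx":2.8,"ty":-35.3,"tz":0,"ax":0,"ay":0,"az":0},{"jaw":0.5,"tx":2.8,"ty":-35.3,"tz":0,"ax":0,"ay":0,"az":0},{"jaw":0.5,"tx":0,"ty":0,"tz":0,"ax":0,"ay":0,"az":0},{"jaw":0.5,"tx":0,"ty":0,"tz":0,"ax":0,"ay":0,"az":0}]}'
```

```text
time: 17.85
position: [480.4, -73.5, 70.6]
tool_rot: [180.0, -0.0, 5.8]
force: [-3.3, 2.3, 2.9]
finger_gap: 0.201
grasp_force: 59.5
time: 18.85
position: [491.2, -216.3, 114.6]
tool_rot: [180.0, 0.0, 5.6]
force: [0.1, 0.0, -0.7]
finger_gap: 0.5
grasp_force: 0.0
```

```bash
python3 -m crank '{"increments":[{"jaw":0.5,"tx":0,"ty":1,"tz":-20,"ax":0,"ay":0,"az":0},{"jaw":0.5,"tx":0,"ty":0,"tz":-15,"ax":0,"ay":0,"az":0},{"jaw":0.5,"tx":0,"ty":0,"tz":-9.5,"ax":0,"ay":0,"az":0},{"jaw":0.5,"tx":0,"ty":0,"tz":0,"ax":0,"ay":0,"az":0},{"jaw":1,"tx":0,"ty":0,"tz":0,"ax":0,"ay":0,"az":0},{"jaw":1,"tx":0,"ty":0,"tz":0,"ax":0,"ay":0,"az":0},{"jaw":1,"tx":0,"ty":0,"tz":0,"ax":0,"ay":0,"az":0},{"jaw":1,"tx":0,"ty":0,"tz":0,"ax":0,"ay":0,"az":0},{"jaw":1,"tx":0,"ty":0,"tz":0,"ax":0,"ay":0,"az":0}]}'
python3 -m crank '{"increments":[{"jaw":1,"tx":0,"ty":0,"tz":3,"ax":0,"ay":0,"az":0},{"jaw":1,"tx":0,"ty":0,"tz":5,"ax":0,"ay":0,"az":0},{"jaw":1,"tx":0,"ty":0,"tz":8,"ax":0,"ay":0,"az":0},{"jaw":1,"tx":0,"ty":0,"tz":8,"ax":0,"ay":0,"az":0},{"jaw":1,"tx":0,"ty":0,"tz":6,"ax":0,"ay":0,"az":0},{"jaw":1,"tx":0,"ty":0,"tz":0,"ax":0,"ay":0,"az":0},{"jaw":1,"tx":0,"ty":0,"tz":0,"ax":0,"ay":0,"az":0}]}'
python3 weigh.py
python3 -m crank '{"increments":[{"jaw":1,"tx":0,"ty":0,"tz":-10,"ax":0,"ay":0,"az":0},{"jaw":1,"tx":0,"ty":0,"tz":-8,"ax":0,"ay":0,"az":0},{"jaw":1,"tx":0,"ty":0,"tz":-6,"ax":0,"ay":0,"az":0},{"jaw":1,"tx":0,"ty":0,"tz":-4,"ax":0,"ay":0,"az":0},{"jaw":1,"tx":0,"ty":0,"tz":-1.5,"ax":0,"ay":0,"az":0},{"jaw":1,"tx":0,"ty":0,"tz":0,"ax":0,"ay":0,"az":0},{"jaw":1,"tx":0,"ty":0,"tz":0,"ax":0,"ay":0,"az":0}]}'
```

```text
time: 19.6
position: [492.2, -213.4, 71.7]
tool_rot: [180.0, -0.1, 5.8]
force: [-0.4, 3.3, 5.7]
finger_gap: 0.198
grasp_force: 59.0
time: 20.18
position: [491.7, -213.6, 101.0]
tool_rot: [180.0, -0.1, 5.8]
force: [-1.5, 0.4, -2.4]
finger_gap: 0.198
grasp_force: 58.7
mean [-0.23  0.37 -2.09 -0.    0.    0.01] sd [0.4  0.57 0.32] [ 491.3 -213.5  100.3] [-1.8e+02  2.0e-02  5.8e+00] 0.19852230592565287 20.68
time: 21.27
position: [491.4, -213.5, 71.9]
tool_rot: [180.0, -0.0, 5.8]
force: [-3.2, 2.8, 7.5]
finger_gap: 0.196
grasp_force: 59.8
```

```bash
python3 -m crank '{"increments":[{"jaw":0.5,"tx":0,"ty":0,"tz":0,"ax":0,"ay":0,"az":0},{"jaw":0.5,"tx":0,"ty":0,"tz":0,"ax":0,"ay":0,"az":0},{"jaw":0.5,"tx":0,"ty":0,"tz":0,"ax":0,"ay":0,"az":0},{"jaw":0.5,"tx":0,"ty":0,"tz":0,"ax":0,"ay":0,"az":0},{"jaw":0.5,"tx":0,"ty":0,"tz":20,"ax":0,"ay":0,"az":0},{"jaw":0.5,"tx":0,"ty":0,"tz":25,"ax":0,"ay":0,"az":0},{"jaw":0.5,"tx":-2.8,"ty":35,"tz":0,"ax":0,"ay":0,"az":0},{"jaw":0.5,"tx":-2.8,"ty":35,"tz":0,"ax":0,"ay":0,"az":0},{"jaw":0.5,"tx":-2.8,"ty":35,"tz":0,"ax":0,"ay":0,"az":0},{"jaw":0.5,"tx":-2.8,"ty":35,"tz":0,"ax":0,"ay":0,"az":0},{"jaw":0.5,"tx":0,"ty":0,"tz":0,"ax":0,"ay":0,"az":0},{"jaw":0.5,"tx":0,"ty":0,"tz":0,"ax":0,"ay":0,"az":0}]}'
python3 - <<'E'
from h import *
a=cams.capture("wrist");b=cams.capture("side")
cv2.imwrite("pics/m7.png",np.hstack([cv2.resize(a,(400,300)),cv2.resize(b[150:270,300:460],(400,300))]))
E
```

```text
time: 22.27
position: [480.3, -72.1, 116.1]
tool_rot: [180.0, -0.0, 6.0]
force: [0.1, -0.3, 0.5]
finger_gap: 0.501
grasp_force: 0.0
```

View pics/m7.png

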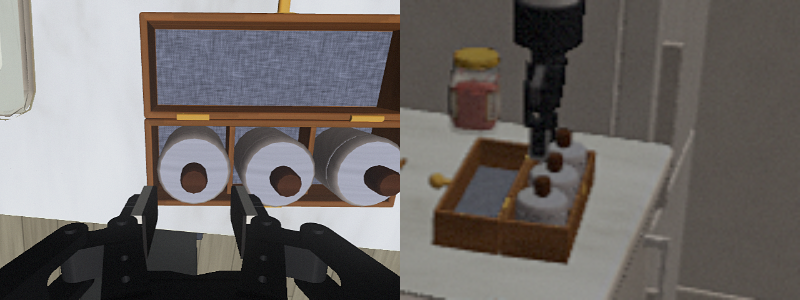

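All three tins are seated and upright, and the left tin's knob (194,178) is ahead of the fingers. Now I'll regrip A and lift.

```bash
python3 -m crank '{"increments":[{"jaw":0.5,"tx":0,"ty":-1,"tz":-20,"ax":0,"ay":0,"az":0},{"jaw":0.5,"tx":0,"ty":0,"tz":-15,"ax":0,"ay":0,"az":0},{"jaw":0.5,"tx":0,"ty":0,"tz":-11.5,"ax":0,"ay":0,"az":0},{"jaw":0.5,"tx":0,"ty":0,"tz":0,"ax":0,"ay":0,"az":0},{"jaw":1,"tx":0,"ty":0,"tz":0,"ax":0,"ay":0,"az":0},{"jaw":1,"tx":0,"ty":0,"tz":0,"ax":0,"ay":0,"az":0},{"jaw":1,"tx":0,"ty":0,"tz":0,"ax":0,"ay":0,"az":0},{"jaw":1,"tx":0,"ty":0,"tz":0,"ax":0,"ay":0,"az":0},{"jaw":1,"tx":0,"ty":0,"tz":0,"ax":0,"ay":0,"az":0},{"jaw":1,"tx":0,"ty":0,"tz":0,"ax":0,"ay":0,"az":0}]}' 80
python3 -m crank '{"increments":[{"jaw":1,"tx":0,"ty":0,"tz":5,"ax":0,"ay":0,"az":0},{"jaw":1,"tx":0,"ty":0,"tz":12,"ax":0,"ay":0,"az":0},{"jaw":1,"tx":0,"ty":0,"tz":20,"ax":0,"ay":0,"az":0},{"jaw":1,"tx":0,"ty":0,"tz":25,"ax":0,"ay":0,"az":0},{"jaw":1,"tx":0,"ty":0,"tz":25,"ax":0,"ay":0,"az":0},{"jaw":1,"tx":0,"ty":0,"tz":25,"ax":0,"ay":0,"az":0},{"jaw":1,"tx":0,"ty":0,"tz":25,"ax":0,"ay":0,"az":0},{"jaw":1,"tx":0,"ty":0,"tz":25,"ax":0,"ay":0,"az":0},{"jaw":1,"tx":0,"ty":0,"tz":20,"ax":0,"ay":0,"az":0},{"jaw":1,"tx":0,"ty":0,"tz":10,"ax":0,"ay":0,"az":0},{"jaw":1,"tx":0,"ty":0,"tz":3,"ax":0,"ay":0,"az":0},{"jaw":1,"tx":0,"ty":0,"tz":0,"ax":0,"ay":0,"az":0}]}'
python3 weigh.py
python3 - <<'E'
from h import *
a=cams.capture("wrist");b=cams.capture("side");s=monitor.sense();S=cam("side")
print("bottom px if z=200:",proj(S,[*s["position"][:2],200]))
cv2.imwrite("pics/m8.png",np.hstack([cv2.resize(a,(400,300)),cv2.resize(b[90:270,270:510],(400,300))]))
E
```

```text
time: 23.2
position: [480.8, -74.5, 70.3]
tool_rot: [180.0, -0.1, 5.8]
force: [-1.0, 3.6, 4.2]
finger_gap: 0.19
grasp_force: 78.4
time: 24.2
position: [479.9, -74.4, 263.9]
tool_rot: [-180.0, 0.1, 5.8]
force: [0.8, -0.3, -4.6]
finger_gap: 0.194
grasp_force: 78.5
mean [ 0.   -0.15 -4.5  -0.02 -0.    0.01] sd [0.46 0.45 0.42] [480.1 -74.5 264.2] [-1.8e+02  2.0e-02  5.8e+00] 0.19115452133659672 24.7
bottom px if z=200: [357.83445747 181.96763429]
```

View pics/m8.png

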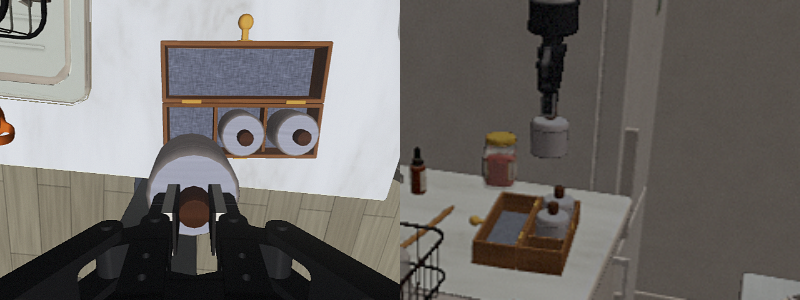

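The heavy tin hangs upright with its bottom at about (359,184) in side, matching z ≈ 200 mm. The lid lies flat and the other two tins are seated.

```bash
python3 -c "
from workcell import sign_off
print(sign_off())"
```

```text
the job is handed in; nothing more can be done
None
```

I turned the lid over until it reached its stop flat behind the chest. The tins read about 4.5 N, 1.5 N and 2.1 N, so I handed in holding the 4.5 N one still and upright, its bottom at about 20 cm, with the two lighter ones seated in the chest.

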